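# Gauge the depth of a plaster-weighted planter

### The arm

A 7-joint arm with a two-finger parallel gripper is mounted at the origin on the work surface. World frame = base frame: x ahead of the robot, y to its left, z up, the work surface at z = 0. Lengths are in m, angles in rad, forces in N, time in s.
With the tool pointing down it reaches from about 0.4 to 0.925 m from the base axis. Payload 5.6 kg.
Tool frame: the origin (TCP) lies midway between the tips of the shut fingers; the grasp point (between the pads) lies 19 mm behind it; z points along the fingers, y is the direction in which the jaws open and shut (so a half turn about z gives the same grasp; the last joint's range is limited). The gripper opens to 85 mm and grips with 20 to 120 N. Pads are 22 mm wide; open, the fingers measure 114 mm over their backs; the gripper's body (76 mm by 85 mm) begins 54 mm behind the grasp point. The pads swing forward as they close: fully open they stand 13 mm farther back than shut.
Start: joints at [1.096, 0.468, -0.012, 1.603, 0.006, 1.071, -0.056], TCP at [0.272, -0.59, 0.231] pointing down, gripper open.
Joint ranges: [-2.53, 2.53], [-0.31, 2.02], [-1.57, 1.55], [0.28, 2.44], [-1.29, 4.43], [0.15, 1.84], [-2.92, 2.92]. Speed limits (rad/s): [2.57, 2.57, 3.14, 3.14, 3.14, 3.14, 3.14].

### API

Orientations are given as a unit quaternion [x, y, z, w].
In Python, from cell import monitor, read_camera, calibration, workorder gives the robot as it stands.
- The arm moves only by the tool drive_tool, never from a script. Its argument "steps" is a list of rows, each an object of numbers: "dx", "dy", "dz": the shift along the tool's x, y, z each as a share of 10 cm, from -1 to 1; "rx", "ry", "rz": the turn, a rotation vector about the tool's x, y, z each as a share of 2 rad, from -1 to 1; "jaw": the opening, from -1 (shut) to 1 (fully open), so that 0 is half open. In form: [{"dx": .., "dy": .., "dz": .., "rx": .., "ry": .., "rz": .., "jaw": ..}, ...]. A call has 1 to 10 rows; each row is the pose to reach, as a shift and turn from the pose commanded when the call began, along the tool's axes at that moment; what a row does not reach only later rows make up. A row lasts 1/12 s, in which the tool goes at most 41.7 mm and 7.16 degrees, less where a joint would pass 70% of its speed; a pose out of reach is approached as far as the arm can. A call with a number of a shift or a turn outside -1 to 1 is refused whole. A call with a gripper value outside its range is refused whole. The fingers move at their own pace and stop on an object; "newtons" is the grip in N (left out, the last holds). Time passes only in rows, so rows that repeat a pose let the fingers close. It gives the time, the measured TCP pose, the force and the opening at its end, in the units of the state.
- monitor.observe(): the state, without advancing time (a new reading comes with each control period).
- read_camera(name): name is "side" or "top"; returns the picture (400x640x3 uint8, blue, green, red); there is no depth.
- calibration(name): a dict with "camera_matrix" (3x3 intrinsics, pixels), "k1" (the pictures are not rectified: a ray, as slopes to the right and down, at radius r is drawn at 1 + k1 r^2 times it, then the intrinsics apply), "R" (3x3) and "t" (3): a world point X has camera coordinates R X + t. Camera axes: x right, y down, z forward; pixel columns grow to the right and rows downward; lengths in m; the calibration is good to about 2 mm. A picture is of the moment at which its call begins. calibration takes no time and is no camera call.
- workorder.hand_in(): hands the job in, once; it reports no verdict.
The state is a dict: "clock": time; "joint_positions": joint angles; "joint_velocities": joint speeds; "effort": joint torques, N m; "tool_pos": TCP position; "ee_rot": TCP orientation; "wrist_force": force on the tool from outside, world axes, zero at the start; "moment": the same for the moment, N m; "width": finger opening in m.
Only numpy, scipy, OpenCV 4.12 (cv2) and the standard library are available. Lean on these libraries where they do the work, as an engineer would, in place of code of your own. Each camera call takes 0.05 s, during which the arm holds its last target. There are 200 camera calls.

### The job

The depth gauge is standing on the white planter. Move it to the terracotta planter and set its beam down gently, lying flat across the middle of the mouth, then press the red-knobbed rod gently down through the beam until its foot rests on the plaster inside, and leave the gauge standing there with the beam still flat on the rim, marking the depth. Do not shift the planters or the other things on the bench.

Things in the scene. Friction and masses are not known exactly. Their poses are not given: they have to be found in the camera images.
- gauge: Depth gauge: an aluminium beam 200 mm long (x axis), 24 wide (y), 20 high (z), black ends, 0.2 kg, a steel rod through its middle. Origin: centre of its underside. It starts level across the white planter's rim; each end overhangs about 40 mm, free to be gripped across the 24 mm. At the middle a brass bush stands 7 mm above the beam.
- rod (a joint): How far the rod has been pushed down through the beam, in m, 0 (raised) to 0.084. It starts between 0 and 0.015. It slides with a steady friction of about 2.5 N, more than the weight of beam or rod, so it stays where it is left, and stops dead when the foot meets something solid: a push of 6 to 15 N then is plenty, and a hard one tips the beam off the rim.
- knob_top (a point): Centre of the flat top of the red knob (28 mm across, 18 mm high) on the upper end of the 10 mm steel rod. It is 130 mm above the beam's underside when the rod is raised, and comes down with the rod.
- rod_foot (a point): Centre of the rod's flat lower end: 138 mm below knob_top, so 8 mm below the beam's underside when the rod is raised.
- white_planter: White glazed straight-sided planter, 116 mm outside diameter (a thin bead below the rim makes it 121), 140 mm high, holding the gauge at the start. Origin: centre of its underside. Loose, about 1 kg.
- terracotta_planter: Terracotta-coloured straight-sided planter to be gauged, 116 mm outside diameter (bead 121), wall 6 mm, mouth 104 mm across, 120 mm high, part filled with set plaster. Origin: centre of its underside. Loose, about 1.4 kg with its plaster.
- planter_rim (a point): Centre of the mouth of the terracotta planter, level with its rim, 120 mm above the bench.
- plaster_top (a point): Centre of the hard level plaster surface inside the terracotta planter; it fills the planter from wall to wall and lies 48 to 80 mm below the rim, differing each time.
- blue_planter: Blue glazed straight-sided planter, 116 mm outside diameter (bead 121), 110 mm high, plaster inside; a bystander. Origin: centre of its underside.
- green_tumbler: Green plastic tumbler, 70 mm across the rim, 90 mm high; a bystander. Origin: centre of its underside.
- yellow_tumbler: Yellow plastic tumbler, 70 mm across the rim, 90 mm high; a bystander. Origin: centre of its underside.
- ribbon_spool: Spool of purple ribbon lying flat on one of its two white paper flanges, 72 mm across, 40 mm high; a bystander. Origin: centre of its underside.
- tea_light_glass: Teal glass tea-light holder, 66 mm across, 75 mm high; a bystander. Origin: centre of its underside.
- succulent: Artificial succulent in a grey concrete pot, about 80 mm across and 90 mm high; a bystander. Origin: centre of its underside.
Not all that is in view belongs to the job. Of the things that look like the terracotta_planter, take the one that is farthest to the robot's right at the start. Several things have the shape of the gauge; the one meant has the colours described above.

How it is judged:
By the outcome, as a careful person would: the job done as asked, in the order asked, and still so for the second after the job is handed in, with the robot touching nothing.
It also fails if it takes over 59 s, if anything falls off the work surface, if the arm or the gripper's body presses on something with over 40 N, if the wrist force passes 120 N, or if a joint passes its speed limit or range.

## Working session

There is one attempt and no reset: what is moved stays moved. The work goes in short steps, Python scripts to look and compute and a tool call to move; the robot and the scene stay as the last step left them, time stands still between calls to the robot, and variables do not carry over. Pictures are saved under pics/ and viewed, about 8 in all and at most 12, crops included, and the job is handed in when it is done.

Besides the shell and the picture viewer there is one more tool, called after "Request:" as name(argument=value, ...), one argument or row to a line, values as JSON. drive_tool: Moves the arm, as the interface text tells. Its arguments: {"type":"object","properties":{"steps":{"type":"array","items":{"type":"object","properties":{"dx":{"type":"number"},"dy":{"type":"number"},"dz":{"type":"number"},"rx":{"type":"number"},"ry":{"type":"number"},"rz":{"type":"number"},"jaw":{"type":"number"}}}},"newtons":{"type":"number"}},"required":["steps"]}

```bash
mkdir -p pics; ls
python3 - <<'E'
from cell import monitor, read_camera, calibration
import cv2
s=monitor.observe(); print({k:(s[k]) for k in('clock','tool_pos','ee_rot','wrist_force','width')})
for n in('side','top'):
    cv2.imwrite(f'pics/{n}0.png',read_camera(n)); print(n,calibration(n))
E
```

```text
pics
{'clock': 0.0, 'tool_pos': array([ 0.27175412, -0.58985178,  0.23034227]), 'ee_rot': array([ 9.76787285e-01,  2.14209762e-01, -2.33325404e-04, -8.50267108e-04]), 'wrist_force': array([-0.2744061 , -0.08254341,  0.09796205]), 'width': 0.08556027936698853}
side {'camera_matrix': array([[471.30287874,   0.        , 327.54627557],
       [  0.        , 471.30287874, 195.97452061],
       [  0.        ,   0.        ,   1.        ]]), 'k1': -0.060258541627173375, 'R': array([[ 0.99672202, -0.07958959, -0.01451572],
       [-0.05335141, -0.51174526, -0.85747911],
       [ 0.06081806,  0.85544274, -0.51431399]]), 't': array([-0.47093785,  0.17945734,  1.61484003])}
top {'camera_matrix': array([[380.73822129,   0.        , 312.99016811],
       [  0.        , 380.73822129, 198.2997953 ],
       [  0.        ,   0.        ,   1.        ]]), 'k1': -0.02762626869994664, 'R': array([[-1.66783553e-02, -9.99856915e-01, -2.82527586e-03],
       [-9.82297861e-01,  1.69126180e-02, -1.86560650e-01],
       [ 1.86581739e-01, -3.36262378e-04, -9.82439383e-01]]), 't': array([0.03373002, 0.50989356, 1.33330439])}
```

View pics/side0.png

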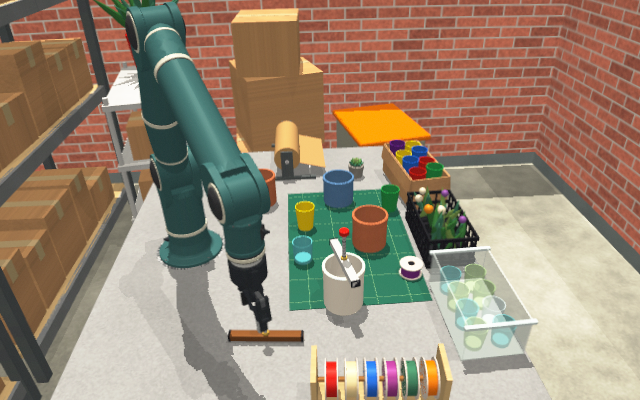

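View pics/top0.png

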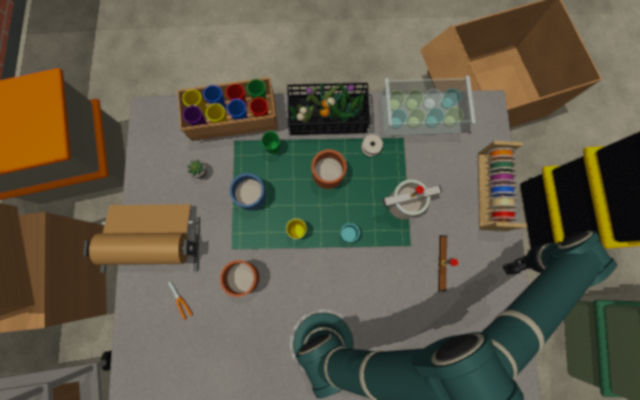

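The side view shows the gauge on the white planter (345,275) and the terracotta planter at (370,225). In the top view the white planter is at (412,197), and the right-hand terracotta one is at (329,169). The other terracotta planter is at (240,278) and a brown lookalike gauge at (443,263). Next I'll crop in closer to measure.

```bash
cat > h.py <<'E'
import numpy as np, cv2
from cell import calibration
C={n:calibration(n) for n in('side','top')}
def proj(n,P):
    c=C[n]; q=np.atleast_2d(P)@np.array(c['R']).T+c['t']; s=q[:,:2]/q[:,2:]
    s=s*(1+c['k1']*(s**2).sum(1,keepdims=True)); K=c['camera_matrix']
    return s*[K[0,0],K[1,1]]+[K[0,2],K[1,2]]
def back(n,uv,z):
    c=C[n]; R=np.array(c['R'])
    s=cv2.undistortPoints(np.array([[uv]],float),c['camera_matrix'],np.array([c['k1'],0,0,0]))[0,0] 
    d=R.T@[s[0],s[1],1]; o=-R.T@c['t']; return o+d*(z-o[2])/d[2]
E
python3 - <<'E'
import cv2,numpy as np
from h import *
t=cv2.imread('pics/top0.png'); s=cv2.imread('pics/side0.png')
a=cv2.resize(t[140:240,290:450],(800,500),interpolation=cv2.INTER_CUBIC); cv2.imwrite('pics/topc.png',a)
b=cv2.resize(s[195:320,285:425],(672,600),interpolation=cv2.INTER_CUBIC); cv2.imwrite('pics/sidec.png',b)
print(back('top',(412,197),.14),back('top',(329,169),.12),back('side',(369,217),.12))
print(back('top',(386,201),.16),back('top',(439,190),.16))
E
```

```text
[ 0.49163274 -0.31037446  0.14      ] [ 0.59974047 -0.03244141  0.12      ] [ 0.60705643 -0.04873913  0.12      ]
[ 0.47580779 -0.21750413  0.16      ] [ 0.51015532 -0.39737408  0.16      ]
```

View pics/topc.png

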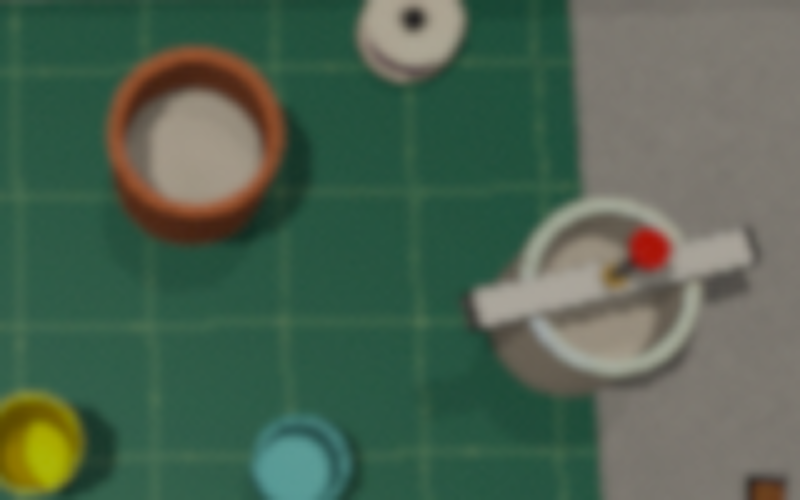

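View pics/sidec.png

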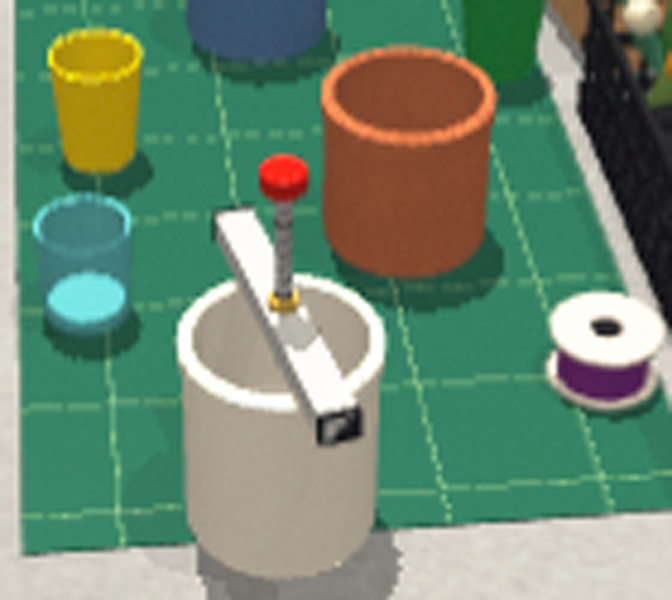

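The crops give the rim outlines. Terracotta rim box in the top crop is x 107–287, y 47–215, and the beam runs from (469,309) to (757,245). Now I'll fit the positions.

```bash
cat >> h.py <<'E'
from scipy.optimize import least_squares
def bbox(n,c,r,z):
    a=np.linspace(0,2*np.pi,180); p=proj(n,np.c_[c[0]+r*np.cos(a),c[1]+r*np.sin(a),0*a+z]); return np.r_[p.min(0),p.max(0)]
def fit(obs,r,z,c0):  # obs: {cam: [xmin,ymin,xmax,ymax]}
    f=lambda c:np.concatenate([bbox(n,c,r,z)-b for n,b in obs.items()])
    s=least_squares(f,c0); return s.x,s.fun
E
python3 - <<'E'
from h import *
np.set_printoptions(precision=4,suppress=True)
T=lambda b:(np.array(b)+.5)/5-.5+[290,140]*(len(b)//2)
S=lambda b:(np.array(b)+.5)/4.8-.5+[285,195]*(len(b)//2)
for nm,t,s,z in(('terra',[107,47,287,215],[322,47,498,143],.12),('white',[520,198,703,378],[176,275,386,407],.14)):
    t,s=T(t),S(s)
    for o in({'top':t},{'side':s},{'top':t,'side':s}): print(nm,list(o),*fit(o,.058,z,[.55,-.1]))
for nm,t,s,z in(('endL',(469,309),(234,213),.16),('endR',(757,245),(336,407),.16),('bush',(613,273),(285,297),.167),('knobtop',(650,246),(284,172),.26)):
    t,s=T(t),S(s)
    A=lambda p:np.r_[proj('top',p)[0]-t,proj('side',p)[0]-s]
    q=least_squares(A,[.5,-.3,.2]); print(nm,back('top',t,z),back('side',s,z),'tri',q.x,q.fun)
E
```

```text
terra ['top'] [ 0.6117 -0.0327] [ 1.3955  0.7841 -1.3952 -0.7344]
terra ['side'] [ 0.6129 -0.0322] [ 0.803   0.4931 -0.7991 -0.3473]
terra ['top', 'side'] [ 0.6123 -0.0327] [ 1.3734  0.61   -1.4204 -0.9145  0.6388  0.5692 -0.9547 -0.2611]
white ['top'] [ 0.4913 -0.31  ] [ 1.2112  1.2229 -1.2155 -1.1622]
white ['side'] [ 0.4931 -0.3111] [ 0.9671  0.4697 -0.9638 -0.2992]
white ['top', 'side'] [ 0.4924 -0.3105] [ 1.3321  0.9116 -1.1003 -1.4842  0.7174  0.3646 -1.2277 -0.4215]
endL [ 0.4746 -0.2088  0.16  ] [ 0.4749 -0.213   0.16  ] tri [ 0.4751 -0.2093  0.1573] [-0.0009 -0.0156 -0.0135  0.003 ]
endR [ 0.5148 -0.4045  0.16  ] [ 0.5139 -0.3957  0.16  ] tri [ 0.5132 -0.4024  0.166 ] [ 0.0053  0.1109  0.0837 -0.0203]
bush [ 0.496  -0.3045  0.167 ] [ 0.4959 -0.3065  0.167 ] tri [ 0.4961 -0.3048  0.1657] [ 0.0018  0.0344  0.0279 -0.0065]
knobtop [ 0.4943 -0.3037  0.26  ] [ 0.4941 -0.3141  0.26  ] tri [ 0.4953 -0.3054  0.2539] [ 0.004   0.0848  0.0709 -0.0173]
```

```bash
cat >> h.py <<'E'
from scipy.spatial.transform import Rotation as Ro
def plan(p,yaw):
    "shares of shift/turn from here to TCP p, tool down, tool x at yaw (deg)"
    from cell import monitor
    np.set_printoptions(precision=4,suppress=True)
    s=monitor.observe(); R=Ro.from_quat(s['ee_rot'])
    G=Ro.from_euler('z',yaw,degrees=True)*Ro.from_euler('x',180,degrees=True)
    print('t',s['clock'],'pos',np.array(s['tool_pos']),'F',np.array(s['wrist_force']),'w',s['width'])
    print('d',R.inv().apply(np.array(p)-s['tool_pos'])/.1,'r',(R.inv()*G).as_rotvec()/2)
E
python3 - <<'E'
from h import *
plan([.479,-.228,.36],101.7)
E
```

```text
t 0.1 pos [ 0.2718 -0.5899  0.2304] F [-0.2595  0.04    0.0644] w 0.08548479183086864
d [ 3.3966 -2.4218 -1.2924] r [-0.0007 -0.0005 -0.6716]
```

Request:
drive_tool(
  steps=[
    {"dx": 0.1, "dy": -0.1, "dz": -0.4, "jaw": 1},
    {"dx": 0.4, "dy": -0.3, "dz": -0.7, "jaw": 1},
    {"dx": 0.7, "dy": -0.5, "dz": -1, "jaw": 1},
    {"dx": 1, "dy": -0.7, "dz": -1, "jaw": 1},
    {"dx": 1, "dy": -0.7, "dz": -1, "jaw": 1},
  ],
)

```text
schema error: expected keys dx, dy, dz, rx, ry, rz, jaw
```

Request:
drive_tool(
  steps=[
    {"dx": 0.3, "dy": -0.2, "dz": -0.3, "jaw": 1},
    {"dx": 0.6, "dy": -0.45, "dz": -0.3, "jaw": 1},
    {"dx": 0.9, "dy": -0.7, "dz": -0.3, "jaw": 1},
    {"dx": 1, "dy": -0.7, "dz": -0.3, "jaw": 1},
  ],
)

```text
schema error: expected keys dx, dy, dz, rx, ry, rz, jaw
```

Request:
drive_tool(
  steps=[
    {"dx": 0.3, "dy": -0.2, "rz": -0.06, "jaw": 0.6},
    {"dx": 0.6, "dy": -0.45, "rz": -0.12, "jaw": 0.6},
    {"dx": 0.9, "dy": -0.7, "rz": -0.18, "jaw": 0.6},
    {"dx": 1, "dy": -0.7, "rz": -0.25, "jaw": 0.6},
    {"dx": 1, "dy": -0.7, "rz": -0.31, "jaw": 0.6},
    {"dx": 1, "dy": -0.7, "rz": -0.37, "jaw": 0.6},
    {"dx": 1, "dy": -0.7, "rz": -0.43, "jaw": 0.6},
    {"dx": 1, "dy": -0.7, "rz": -0.49, "jaw": 0.6},
    {"dx": 1, "dy": -0.7, "rz": -0.55, "jaw": 0.6},
    {"dx": 1, "dy": -0.7, "rz": -0.61, "jaw": 0.6},
  ],
)

```text
schema error: expected keys dx, dy, dz, rx, ry, rz, jaw
```

Run:
```python
from h import *
plan([.479,-.228,.24],101.7)
```

```text
t 0.1 pos [ 0.2718 -0.5899  0.2304] F [-0.2595  0.04    0.0644] w 0.08548479183086864
d [ 3.3967 -2.4199 -0.0924] r [-0.0007 -0.0005 -0.6716]
```

All keys are needed in every row.

Request:
drive_tool(
  steps=[
    {"dx": 0.1, "dy": -0.1, "dz": -0.4, "rx": 0, "ry": 0, "rz": 0, "jaw": 1},
    {"dx": 0.4, "dy": -0.3, "dz": -0.7, "rx": 0, "ry": 0, "rz": 0, "jaw": 1},
    {"dx": 0.7, "dy": -0.5, "dz": -1, "rx": 0, "ry": 0, "rz": 0, "jaw": 1},
    {"dx": 1, "dy": -0.7, "dz": -1, "rx": 0, "ry": 0, "rz": 0, "jaw": 1},
    {"dx": 1, "dy": -0.7, "dz": -1, "rx": 0, "ry": 0, "rz": 0, "jaw": 1},
  ],
)

```text
clock: 0.52
tool_pos: [0.3399, -0.479, 0.3343]
ee_rot: [0.976, 0.219, 0.003, 0.001]
wrist_force: [1.5, -0.1, -0.5]
width: 0.0852
```

Request:
drive_tool(
  steps=[
    {"dx": 0.3, "dy": -0.2, "dz": -0.1, "rx": 0, "ry": 0, "rz": 0, "jaw": 1},
    {"dx": 0.6, "dy": -0.45, "dz": -0.2, "rx": 0, "ry": 0, "rz": 0, "jaw": 1},
    {"dx": 0.9, "dy": -0.65, "dz": -0.3, "rx": 0, "ry": 0, "rz": 0, "jaw": 1},
    {"dx": 1, "dy": -0.7, "dz": -0.3, "rx": 0, "ry": 0, "rz": 0, "jaw": 1},
  ],
)

```text
clock: 0.85
tool_pos: [0.399, -0.3742, 0.3631]
ee_rot: [0.976, 0.218, 0.002, 0.0]
wrist_force: [2.2, -0.7, 0.7]
width: 0.0852
```

Request:
drive_tool(
  steps=[
    {"dx": 0.3, "dy": -0.2, "dz": 0, "rx": 0, "ry": 0, "rz": -0.06, "jaw": 0.6},
    {"dx": 0.6, "dy": -0.45, "dz": 0, "rx": 0, "ry": 0, "rz": -0.12, "jaw": 0.6},
    {"dx": 0.9, "dy": -0.65, "dz": 0, "rx": 0, "ry": 0, "rz": -0.18, "jaw": 0.6},
    {"dx": 1, "dy": -0.7, "dz": 0, "rx": 0, "ry": 0, "rz": -0.24, "jaw": 0.6},
    {"dx": 1, "dy": -0.7, "dz": 0, "rx": 0, "ry": 0, "rz": -0.3, "jaw": 0.6},
    {"dx": 1, "dy": -0.7, "dz": 0, "rx": 0, "ry": 0, "rz": -0.36, "jaw": 0.6},
    {"dx": 1, "dy": -0.7, "dz": 0, "rx": 0, "ry": 0, "rz": -0.42, "jaw": 0.6},
    {"dx": 1, "dy": -0.7, "dz": 0, "rx": 0, "ry": 0, "rz": -0.48, "jaw": 0.6},
    {"dx": 1, "dy": -0.7, "dz": 0, "rx": 0, "ry": 0, "rz": -0.54, "jaw": 0.6},
    {"dx": 1, "dy": -0.7, "dz": 0, "rx": 0, "ry": 0, "rz": -0.6, "jaw": 0.6},
  ],
)

```text
clock: 1.68
tool_pos: [0.4563, -0.2743, 0.3605]
ee_rot: [0.683, 0.73, -0.0, -0.001]
wrist_force: [0.6, 0.3, -0.5]
width: 0.0686
```

Run:
```python
from h import *
plan([.479,-.228,.27],101.7)
```

```text
t 1.6833 pos [ 0.4563 -0.2743  0.3605] F [ 0.5946  0.3398 -0.5165] w 0.0685547836737283
d [0.4459 0.2587 0.9052] r [-0.0005 -0.0004 -0.0687]
```

Request:
drive_tool(
  steps=[
    {"dx": 0.25, "dy": 0.13, "dz": 0, "rx": 0, "ry": 0, "rz": -0.06, "jaw": 0.5},
    {"dx": 0.446, "dy": 0.259, "dz": 0.1, "rx": 0, "ry": 0, "rz": -0.069, "jaw": 0.5},
    {"dx": 0.446, "dy": 0.259, "dz": 0.3, "rx": 0, "ry": 0, "rz": -0.069, "jaw": 0.5},
    {"dx": 0.446, "dy": 0.259, "dz": 0.6, "rx": 0, "ry": 0, "rz": -0.069, "jaw": 0.5},
    {"dx": 0.446, "dy": 0.259, "dz": 0.9, "rx": 0, "ry": 0, "rz": -0.069, "jaw": 0.5},
    {"dx": 0.446, "dy": 0.259, "dz": 0.9, "rx": 0, "ry": 0, "rz": -0.069, "jaw": 0.5},
    {"dx": 0.446, "dy": 0.259, "dz": 0.9, "rx": 0, "ry": 0, "rz": -0.069, "jaw": 0.5},
  ],
)

```text
clock: 2.27
tool_pos: [0.4788, -0.2279, 0.27]
ee_rot: [0.633, 0.774, -0.0, -0.002]
wrist_force: [-0.3, 0.1, 0.3]
width: 0.0637
```

Run:
```python
from h import *
from cell import read_camera
plan([.479,-.228,.20],101.7)
t=read_camera('top');s=read_camera('side')
a=cv2.resize(t[150:250,370:470],(400,400),interpolation=cv2.INTER_CUBIC)
b=cv2.resize(s[190:320,285:385],(308,400),interpolation=cv2.INTER_CUBIC)
cv2.imwrite('pics/pre.png',np.hstack([a,b]))
```

```text
t 2.2667 pos [ 0.4788 -0.2279  0.27  ] F [-0.3191  0.1438  0.2683] w 0.06372873926031053
d [-0.0032  0.004   0.7005] r [-0.0015 -0.0013 -0.0027]
```

View pics/pre.png

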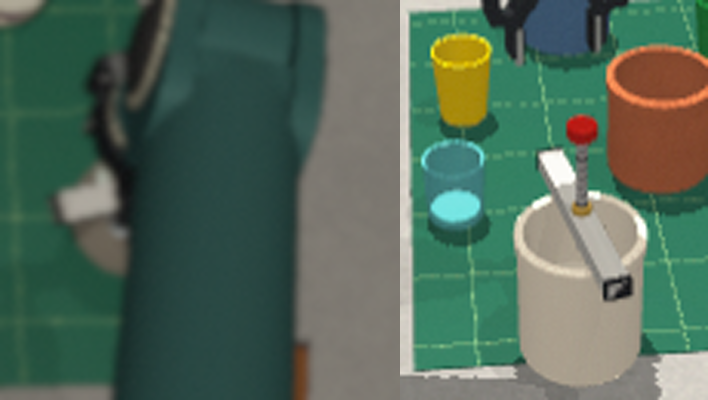

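The fingers straddle the beam end as planned, with their tips at about (324,209) and (349,205) in the side image. The gauge is undisturbed. I'll descend and check that the arm clears the knob.

Request:
drive_tool(
  steps=[
    {"dx": 0, "dy": 0, "dz": 0.3, "rx": 0, "ry": 0, "rz": 0, "jaw": 0.3},
    {"dx": 0, "dy": 0, "dz": 0.6, "rx": 0, "ry": 0, "rz": 0, "jaw": 0.3},
    {"dx": 0, "dy": 0, "dz": 0.8, "rx": 0, "ry": 0, "rz": 0, "jaw": 0.3},
    {"dx": 0, "dy": 0, "dz": 0.8, "rx": 0, "ry": 0, "rz": 0, "jaw": 0.3},
    {"dx": 0, "dy": 0, "dz": 0.8, "rx": 0, "ry": 0, "rz": 0, "jaw": 0.3},
  ],
)

```text
clock: 2.78
tool_pos: [0.4804, -0.2284, 0.1925]
ee_rot: [0.633, 0.774, 0.0, 0.0]
wrist_force: [0.1, -0.2, 1.2]
width: 0.0556
```

Run:
```python
from h import *
from cell import read_camera
plan([.479,-.228,.131],101.7)
s=read_camera('side')
cv2.imwrite('pics/pre2.png',cv2.resize(s[60:320,200:440],(554,600),interpolation=cv2.INTER_CUBIC))
```

```text
t 2.7833 pos [ 0.4804 -0.2284  0.1925] F [ 0.1146 -0.2345  1.1925] w 0.05555751767351245
d [ 0.0067 -0.0138  0.6145] r [ 0.0004  0.0003 -0.0027]
```

View pics/pre2.png

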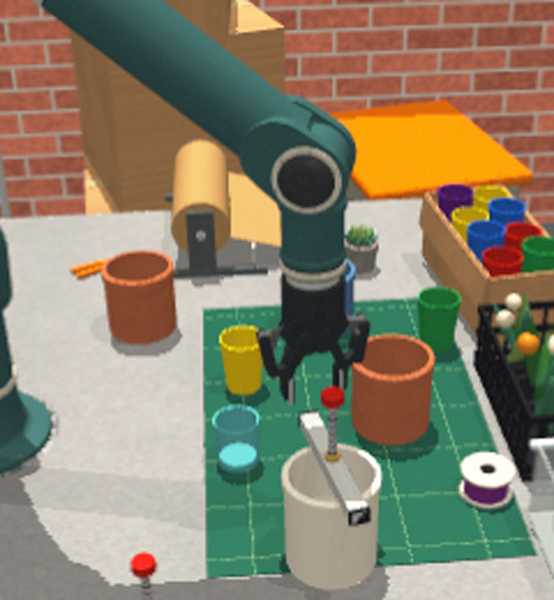

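The arm is well clear of the knob at crop (333,396), and the fingers are over the free beam end. I'll descend and grip.

Request:
drive_tool(
  steps=[
    {"dx": 0, "dy": 0, "dz": 0.25, "rx": 0, "ry": 0, "rz": 0, "jaw": 0.1},
    {"dx": 0, "dy": 0, "dz": 0.5, "rx": 0, "ry": 0, "rz": 0, "jaw": 0.1},
    {"dx": 0, "dy": 0, "dz": 0.63, "rx": 0, "ry": 0, "rz": 0, "jaw": 0.1},
    {"dx": 0, "dy": 0, "dz": 0.63, "rx": 0, "ry": 0, "rz": 0, "jaw": 0.1},
    {"dx": 0, "dy": 0, "dz": 0.63, "rx": 0, "ry": 0, "rz": 0, "jaw": 0.1},
  ],
)

```text
clock: 3.25
tool_pos: [0.481, -0.2285, 0.13]
ee_rot: [0.633, 0.774, 0.0, 0.001]
wrist_force: [-0.1, -0.1, 0.3]
width: 0.0469
```

Request:
drive_tool(
  steps=[
    {"dx": 0, "dy": 0, "dz": 0, "rx": 0, "ry": 0, "rz": 0, "jaw": -0.2},
    {"dx": 0, "dy": 0, "dz": 0, "rx": 0, "ry": 0, "rz": 0, "jaw": -0.35},
    {"dx": 0, "dy": 0, "dz": 0, "rx": 0, "ry": 0, "rz": 0, "jaw": -0.5},
    {"dx": 0, "dy": 0, "dz": 0, "rx": 0, "ry": 0, "rz": 0, "jaw": -0.6},
    {"dx": 0, "dy": 0, "dz": 0, "rx": 0, "ry": 0, "rz": 0, "jaw": -1},
    {"dx": 0, "dy": 0, "dz": 0, "rx": 0, "ry": 0, "rz": 0, "jaw": -1},
  ],
  newtons=25,
)

```text
clock: 3.75
tool_pos: [0.4807, -0.2286, 0.1301]
ee_rot: [0.634, 0.774, 0.0, 0.001]
wrist_force: [-0.8, 0.6, 6.7]
width: 0.0236
```

Request:
drive_tool(
  steps=[
    {"dx": 0, "dy": 0, "dz": 0, "rx": 0, "ry": 0, "rz": 0, "jaw": -1},
    {"dx": 0, "dy": 0, "dz": 0, "rx": 0, "ry": 0, "rz": 0, "jaw": -1},
    {"dx": 0, "dy": 0, "dz": 0, "rx": 0, "ry": 0, "rz": 0, "jaw": -1},
    {"dx": 0, "dy": 0, "dz": 0, "rx": 0, "ry": 0, "rz": 0, "jaw": -1},
  ],
  newtons=90,
)

```text
clock: 4.08
tool_pos: [0.4808, -0.2287, 0.1303]
ee_rot: [0.634, 0.774, 0.0, 0.002]
wrist_force: [-0.9, 0.1, 7.1]
width: 0.0224
```

Request:
drive_tool(
  steps=[
    {"dx": 0, "dy": 0, "dz": -0.05, "rx": 0, "ry": 0, "rz": 0, "jaw": -1},
    {"dx": 0, "dy": 0, "dz": -0.15, "rx": 0, "ry": 0, "rz": 0, "jaw": -1},
    {"dx": 0, "dy": 0, "dz": -0.3, "rx": 0, "ry": 0, "rz": 0, "jaw": -1},
    {"dx": 0, "dy": 0, "dz": -0.5, "rx": 0, "ry": 0, "rz": 0, "jaw": -1},
    {"dx": 0, "dy": 0, "dz": -0.65, "rx": 0, "ry": 0, "rz": 0, "jaw": -1},
    {"dx": 0, "dy": 0, "dz": -0.7, "rx": 0, "ry": 0, "rz": 0, "jaw": -1},
    {"dx": 0, "dy": 0, "dz": -0.7, "rx": 0, "ry": 0, "rz": 0, "jaw": -1},
    {"dx": 0, "dy": 0, "dz": -0.7, "rx": 0, "ry": 0, "rz": 0, "jaw": -1},
  ],
)

```text
clock: 4.75
tool_pos: [0.4793, -0.2279, 0.1981]
ee_rot: [0.633, 0.774, -0.0, -0.0]
wrist_force: [-0.1, -0.8, -2.8]
width: 0.0226
```

Run:
```python
from h import *
from cell import read_camera
plan([.6123-.0162+.002,-.0326+.0783-.0007,.20],101.7)
s=read_camera('side')
cv2.imwrite('pics/lift.png',cv2.resize(s[175:320,270:410],(579,600),interpolation=cv2.INTER_CUBIC))
```

```text
t 4.75 pos [ 0.4793 -0.2279  0.1981] F [-0.0971 -0.8392 -2.8338] w 0.022582526433873474
d [ 2.4412  1.703  -0.0193] r [-0.0002 -0.     -0.0027]
```

View pics/lift.png

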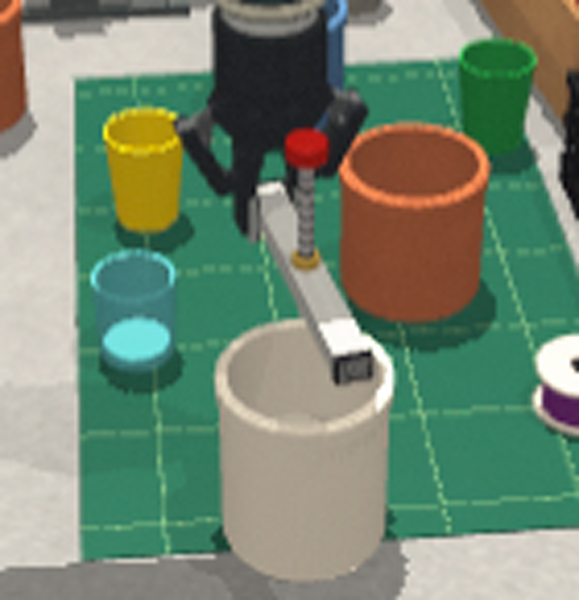

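The gauge is lifted. In the crop the knob is at (306,143), the bush at (306,257) and the right end at about (347,343). I'll compare those with where a level gauge would appear, to check the tilt.

Run:
```python
from h import *
np.set_printoptions(precision=2,suppress=True)
L=lambda b:(np.array(b)+.5)/4.138-.5+[270,175]
S=lambda b:(np.array(b)+.5)/4.8-.5+[285,195]
d=np.array([-.0015,.0006,.068])
for nm,s0,s1,z in(('endR',(336,407),(347,343),.16),('bush',(285,297),(306,257),.167),('knob',(284,172),(306,143),.258)):
    p=back('side',S(s0),z); print(nm,'pred',proj('side',p+d)[0],'seen',L(s1), 'px/m z',(proj('side',p+d+[0,0,.01])-proj('side',p+d))[0]/10,'mm')
```

```text
endR pred [354.41 258.75] seen [353.48 257.51] px/m z [ 0.01 -0.31] mm
bush pred [343.49 236.33] seen [343.57 236.73] px/m z [ 0.  -0.3] mm
knob pred [343.25 208.66] seen [343.57 209.18] px/m z [ 0.   -0.33] mm
```

Level to within a few mm. Now I'll carry it over.

Request:
drive_tool(
  steps=[
    {"dx": 0.1, "dy": 0.07, "dz": 0, "rx": 0, "ry": 0, "rz": 0, "jaw": -1},
    {"dx": 0.25, "dy": 0.17, "dz": 0, "rx": 0, "ry": 0, "rz": 0, "jaw": -1},
    {"dx": 0.45, "dy": 0.31, "dz": 0, "rx": 0, "ry": 0, "rz": 0, "jaw": -1},
    {"dx": 0.65, "dy": 0.45, "dz": 0, "rx": 0, "ry": 0, "rz": 0, "jaw": -1},
    {"dx": 0.85, "dy": 0.59, "dz": 0, "rx": 0, "ry": 0, "rz": 0, "jaw": -1},
  ],
)

```text
clock: 5.22
tool_pos: [0.5208, -0.1308, 0.1973]
ee_rot: [0.633, 0.774, -0.0, -0.001]
wrist_force: [0.1, 0.8, -2.5]
width: 0.0228
```

Request:
drive_tool(
  steps=[
    {"dx": 0.2, "dy": 0.14, "dz": 0, "rx": 0, "ry": 0, "rz": 0, "jaw": -1},
    {"dx": 0.4, "dy": 0.28, "dz": 0, "rx": 0, "ry": 0, "rz": 0, "jaw": -1},
    {"dx": 0.6, "dy": 0.42, "dz": 0, "rx": 0, "ry": 0, "rz": 0, "jaw": -1},
    {"dx": 0.8, "dy": 0.56, "dz": 0, "rx": 0, "ry": 0, "rz": 0, "jaw": -1},
  ],
)

```text
clock: 5.55
tool_pos: [0.5597, -0.0411, 0.1972]
ee_rot: [0.633, 0.774, -0.0, -0.001]
wrist_force: [1.2, 0.3, -2.8]
width: 0.0227
```

Request:
drive_tool(
  steps=[
    {"dx": 0.2, "dy": 0.14, "dz": 0, "rx": 0, "ry": 0, "rz": 0, "jaw": -1},
    {"dx": 0.4, "dy": 0.28, "dz": 0, "rx": 0, "ry": 0, "rz": 0, "jaw": -1},
    {"dx": 0.6, "dy": 0.42, "dz": 0, "rx": 0, "ry": 0, "rz": 0, "jaw": -1},
    {"dx": 0.72, "dy": 0.5, "dz": 0, "rx": 0, "ry": 0, "rz": 0, "jaw": -1},
    {"dx": 0.79, "dy": 0.55, "dz": 0, "rx": 0, "ry": 0, "rz": 0, "jaw": -1},
    {"dx": 0.79, "dy": 0.55, "dz": 0, "rx": 0, "ry": 0, "rz": 0, "jaw": -1},
    {"dx": 0.79, "dy": 0.55, "dz": 0, "rx": 0, "ry": 0, "rz": 0, "jaw": -1},
    {"dx": 0.79, "dy": 0.55, "dz": 0, "rx": 0, "ry": 0, "rz": 0, "jaw": -1},
  ],
)

```text
clock: 6.22
tool_pos: [0.5977, 0.0429, 0.1979]
ee_rot: [0.634, 0.773, -0.001, 0.0]
wrist_force: [-0.1, -0.7, -2.7]
width: 0.023
```

Run:
```python
from h import *
from cell import read_camera
plan([.6123-.0162+.002,-.0326+.0783-.0007,.14],101.7)
s=read_camera('side');t=read_camera('top')
a=cv2.resize(s[145:265,320:420],(480,576),interpolation=cv2.INTER_CUBIC)
b=cv2.resize(t[120:216,285:350],(320,473),interpolation=cv2.INTER_CUBIC)
b=cv2.copyMakeBorder(b,0,103,0,0,cv2.BORDER_CONSTANT)
cv2.imwrite('pics/over.png',np.hstack([a,b]))
```

```text
t 6.2167 pos [0.5977 0.0429 0.1979] F [-0.1212 -0.6529 -2.7248] w 0.02295513007076166
d [0.0205 0.0086 0.5786] r [-0.0006  0.0005 -0.0037]
```

View pics/over.png

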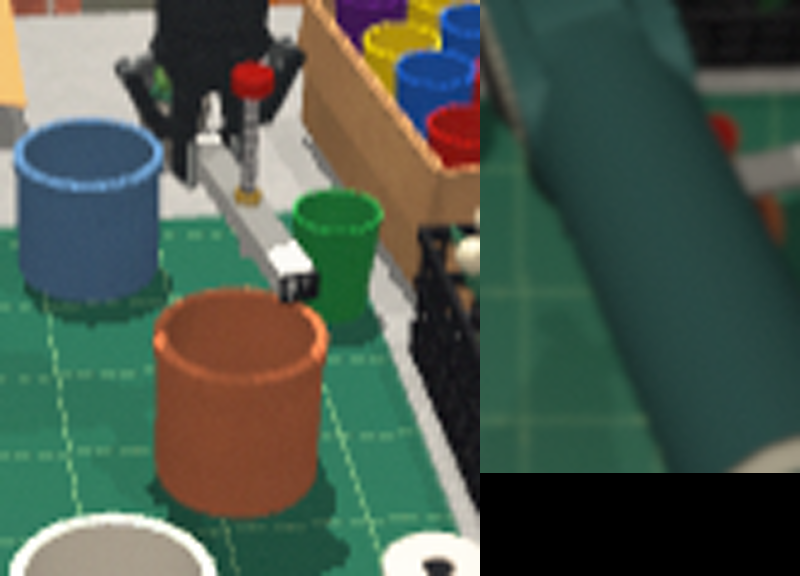

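In the crop the knob top is at (253,72), the bush at (249,195) and the beam's right end at (290,252). The terracotta rim box is x 155–327, y 290–382. Next I'll check the offset from the planter centre.

Run:
```python
from h import *
np.set_printoptions(precision=4,suppress=True)
S=lambda b:(np.array(b)+.5)/4.8-.5+[320,145]*(len(b)//2)
b=back('side',S((249,195)),.235); print('bush',b,'endR',back('side',S((288,252)),.228))
print(fit({'side':S([155,290,327,382])},.058,.12,[.6,0]))
for z in(.235,.315,.32,.325): print(z,(proj('side',[b[0],b[1],z])[0]+.5-[320,145])*4.8-.5)
print('knob at',back('side',S((253,72)),.325))
```

```text
bush [ 0.6128 -0.0402  0.235 ] endR [ 0.628  -0.1036  0.228 ]
(array([ 0.6121, -0.0331]), array([ 0.3767,  0.0151, -0.3749,  0.0276]))
0.235 [249. 195.]
0.315 [253.0945  87.039 ]
0.32 [253.356   80.0921]
0.325 [253.6182  73.1212]
knob at [ 0.6126 -0.0386  0.325 ]
```

Request:
drive_tool(
  steps=[
    {"dx": 0.03, "dy": 0.01, "dz": 0.1, "rx": 0, "ry": 0, "rz": 0, "jaw": -1},
    {"dx": 0.03, "dy": 0.01, "dz": 0.25, "rx": 0, "ry": 0, "rz": 0, "jaw": -1},
    {"dx": 0.03, "dy": 0.01, "dz": 0.4, "rx": 0, "ry": 0, "rz": 0, "jaw": -1},
    {"dx": 0.03, "dy": 0.01, "dz": 0.55, "rx": 0, "ry": 0, "rz": 0, "jaw": -1},
    {"dx": 0.03, "dy": 0.01, "dz": 0.68, "rx": 0, "ry": 0, "rz": 0, "jaw": -1},
    {"dx": 0.03, "dy": 0.01, "dz": 0.77, "rx": 0, "ry": 0, "rz": 0, "jaw": -1},
    {"dx": 0.03, "dy": 0.01, "dz": 0.8, "rx": 0, "ry": 0, "rz": 0, "jaw": -1},
    {"dx": 0.03, "dy": 0.01, "dz": 0.8, "rx": 0, "ry": 0, "rz": 0, "jaw": -1},
    {"dx": 0.03, "dy": 0.01, "dz": 0.8, "rx": 0, "ry": 0, "rz": 0, "jaw": -1},
  ],
)

```text
clock: 7.07
tool_pos: [0.5989, 0.048, 0.1186]
ee_rot: [0.633, 0.774, 0.0, 0.0]
wrist_force: [-0.1, 0.7, -2.5]
width: 0.0227
```

Run:
```python
from h import *
from cell import read_camera
plan([.598,.045,.1103],101.7)
s=read_camera('side')
cv2.imwrite('pics/near.png',cv2.resize(s[165:255,335:415],(533,600),interpolation=cv2.INTER_CUBIC))
```

```text
t 7.0667 pos [0.5989 0.048  0.1186] F [-0.0837  0.7029 -2.5315] w 0.022749154683583895
d [-0.028  -0.015   0.0829] r [ 0.0003 -0.     -0.0026]
```

View pics/near.png

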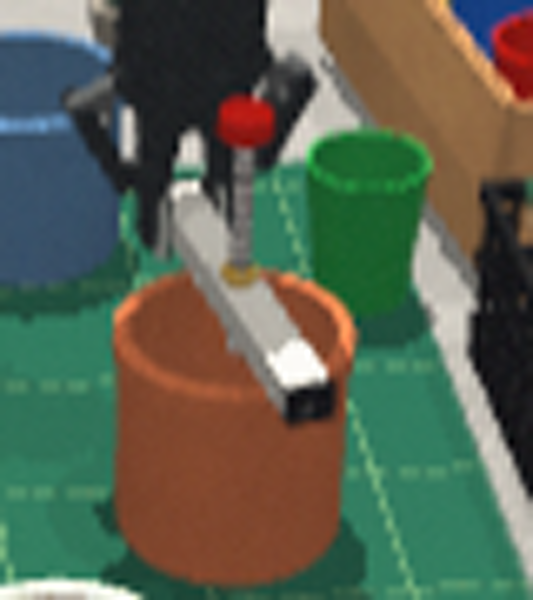

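The beam is just above the rim, with the bush at crop (241,272) and the rim box at x 114–356, y 268–400. I'll check centring once more, then lower it.

Run:
```python
from h import *
np.set_printoptions(precision=4,suppress=True)
S=lambda b:(np.array(b)+.5)/6.667-.5+[335,165]*(len(b)//2)
for z in(.153,.1555): print('bush',back('side',S((241,272)),z))
print(fit({'side':S([114,268,356,400])},.058,.12,[.6,0]))
for z in(.135,.148): print('endR',z,back('side',S((308,383)),z))
```

```text
bush [ 0.6146 -0.0301  0.153 ]
bush [ 0.6139 -0.034   0.1555]
(array([ 0.612 , -0.0337]), array([ 0.6038,  0.3575, -0.6009, -0.2495]))
endR 0.135 [ 0.6358 -0.1035  0.135 ]
endR 0.148 [ 0.6319 -0.1224  0.148 ]
```

Request:
drive_tool(
  steps=[
    {"dx": -0.02, "dy": -0.01, "dz": 0.02, "rx": 0, "ry": 0, "rz": 0, "jaw": -1},
    {"dx": -0.02, "dy": -0.01, "dz": 0.04, "rx": 0, "ry": 0, "rz": 0, "jaw": -1},
    {"dx": -0.02, "dy": -0.01, "dz": 0.05, "rx": 0, "ry": 0, "rz": 0, "jaw": -1},
    {"dx": -0.02, "dy": -0.01, "dz": 0.05, "rx": 0, "ry": 0, "rz": 0, "jaw": -1},
    {"dx": -0.02, "dy": -0.01, "dz": 0.05, "rx": 0, "ry": 0, "rz": 0, "jaw": -1},
  ],
)

```text
clock: 7.53
tool_pos: [0.598, 0.0458, 0.1133]
ee_rot: [0.633, 0.774, 0.0, 0.0]
wrist_force: [-0.3, 0.7, -2.3]
width: 0.0225
```

Request:
drive_tool(
  steps=[
    {"dx": 0, "dy": 0, "dz": 0.01, "rx": 0, "ry": 0, "rz": 0, "jaw": -1},
    {"dx": 0, "dy": 0, "dz": 0.015, "rx": 0, "ry": 0, "rz": 0, "jaw": -1},
    {"dx": 0, "dy": 0, "dz": 0.015, "rx": 0, "ry": 0, "rz": 0, "jaw": -1},
    {"dx": 0, "dy": 0, "dz": 0.015, "rx": 0, "ry": 0, "rz": 0, "jaw": -1},
  ],
)

```text
clock: 7.87
tool_pos: [0.5979, 0.0458, 0.1117]
ee_rot: [0.633, 0.774, -0.0, -0.0]
wrist_force: [0.9, -0.2, -2.8]
width: 0.0228
```

Request:
drive_tool(
  steps=[
    {"dx": 0, "dy": 0, "dz": 0.005, "rx": 0, "ry": 0, "rz": 0, "jaw": -1},
    {"dx": 0, "dy": 0, "dz": 0.01, "rx": 0, "ry": 0, "rz": 0, "jaw": -1},
    {"dx": 0, "dy": 0, "dz": 0.01, "rx": 0, "ry": 0, "rz": 0, "jaw": -1},
    {"dx": 0, "dy": 0, "dz": 0.01, "rx": 0, "ry": 0, "rz": 0, "jaw": -1},
  ],
)

```text
clock: 8.2
tool_pos: [0.598, 0.0458, 0.1109]
ee_rot: [0.633, 0.774, 0.0, 0.0]
wrist_force: [1.1, -0.4, -1.7]
width: 0.023
```

Beginning to touch. Another 1 mm.

Request:
drive_tool(
  steps=[
    {"dx": 0, "dy": 0, "dz": 0.005, "rx": 0, "ry": 0, "rz": 0, "jaw": -1},
    {"dx": 0, "dy": 0, "dz": 0.008, "rx": 0, "ry": 0, "rz": 0, "jaw": -1},
    {"dx": 0, "dy": 0, "dz": 0.008, "rx": 0, "ry": 0, "rz": 0, "jaw": -1},
    {"dx": 0, "dy": 0, "dz": 0.008, "rx": 0, "ry": 0, "rz": 0, "jaw": -1},
  ],
)

```text
clock: 8.53
tool_pos: [0.5981, 0.0459, 0.1104]
ee_rot: [0.633, 0.774, 0.0, 0.0]
wrist_force: [-1.5, 0.6, 3.3]
width: 0.0227
```

Request:
drive_tool(
  steps=[
    {"dx": 0, "dy": 0, "dz": 0, "rx": 0, "ry": 0, "rz": 0, "jaw": -1},
    {"dx": 0, "dy": 0, "dz": 0, "rx": 0, "ry": 0, "rz": 0, "jaw": -1},
    {"dx": 0, "dy": 0, "dz": 0, "rx": 0, "ry": 0, "rz": 0, "jaw": -0.3},
    {"dx": 0, "dy": 0, "dz": 0, "rx": 0, "ry": 0, "rz": 0, "jaw": -0.2},
    {"dx": 0, "dy": 0, "dz": 0, "rx": 0, "ry": 0, "rz": 0, "jaw": -0.1},
    {"dx": 0, "dy": 0, "dz": 0, "rx": 0, "ry": 0, "rz": 0, "jaw": 0},
    {"dx": 0, "dy": 0, "dz": 0, "rx": 0, "ry": 0, "rz": 0, "jaw": 0.1},
    {"dx": 0, "dy": 0, "dz": 0, "rx": 0, "ry": 0, "rz": 0, "jaw": 0.1},
  ],
  newtons=20,
)

```text
clock: 9.2
tool_pos: [0.598, 0.0457, 0.1099]
ee_rot: [0.633, 0.774, -0.0, -0.0]
wrist_force: [-1.2, -0.0, 0.4]
width: 0.0467
```

Request:
drive_tool(
  steps=[
    {"dx": 0, "dy": 0, "dz": -0.1, "rx": 0, "ry": 0, "rz": 0, "jaw": 0.1},
    {"dx": 0, "dy": 0, "dz": -0.3, "rx": 0, "ry": 0, "rz": 0, "jaw": 0.1},
    {"dx": 0, "dy": 0, "dz": -0.6, "rx": 0, "ry": 0, "rz": 0, "jaw": 0.1},
    {"dx": 0, "dy": 0, "dz": -0.9, "rx": 0, "ry": 0, "rz": 0, "jaw": 0.1},
    {"dx": 0, "dy": 0, "dz": -1, "rx": 0, "ry": 0, "rz": 0, "jaw": 0.1},
    {"dx": 0, "dy": 0, "dz": -1, "rx": 0, "ry": 0, "rz": 0, "jaw": 0.1},
  ],
)

```text
clock: 9.7
tool_pos: [0.6, 0.0462, 0.214]
ee_rot: [0.633, 0.774, 0.002, 0.003]
wrist_force: [-0.6, -1.1, 0.5]
width: 0.0469
```

Request:
drive_tool(
  steps=[
    {"dx": 0.1, "dy": 0, "dz": -0.2, "rx": 0, "ry": 0, "rz": 0, "jaw": -0.5},
    {"dx": 0.4, "dy": 0, "dz": -0.5, "rx": 0, "ry": 0, "rz": 0, "jaw": -0.5},
    {"dx": 0.7, "dy": 0, "dz": -0.9, "rx": 0, "ry": 0, "rz": 0, "jaw": -1},
    {"dx": 1, "dy": 0, "dz": -1, "rx": 0, "ry": 0, "rz": 0, "jaw": -1},
    {"dx": 1, "dy": 0, "dz": -1, "rx": 0, "ry": 0, "rz": 0, "jaw": -1},
    {"dx": 1, "dy": 0, "dz": -1, "rx": 0, "ry": 0, "rz": 0, "jaw": -1},
  ],
)

```text
clock: 10.2
tool_pos: [0.5774, 0.1465, 0.3102]
ee_rot: [0.631, 0.775, 0.001, 0.0]
wrist_force: [0.2, -0.2, -0.2]
width: 0.0001
```

Run:
```python
from h import *
from cell import read_camera
plan([.613,-.033,.265],101.7)
s=read_camera('side');t=read_camera('top')
a=cv2.resize(s[165:255,335:415],(480,540),interpolation=cv2.INTER_CUBIC)
b=cv2.resize(t[130:210,295:363],(320,376),interpolation=cv2.INTER_CUBIC)
b=cv2.copyMakeBorder(b,0,164,0,0,cv2.BORDER_CONSTANT)
cv2.imwrite('pics/set.png',np.hstack([a,b]))
```

```text
t 10.2 pos [0.5774 0.1465 0.3102] F [ 0.1862 -0.1569 -0.1897] w 0.0001280444829721946
d [-1.8305 -0.0154  0.4513] r [ 0.0004 -0.0003 -0.0002]
```

View pics/set.png

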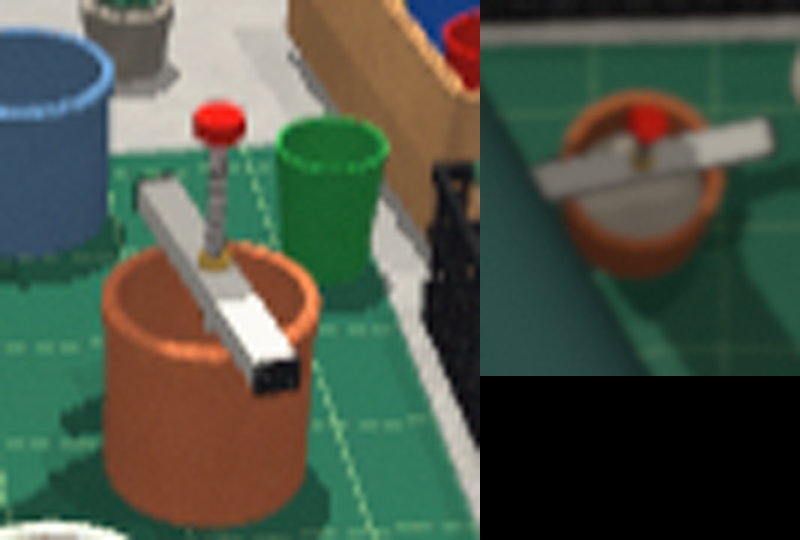

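The beam is down flat across the mouth. Knob is at side crop (219,113) and top crop (169,122); bush is at side (214,260) and top (163,159). Next I'll triangulate the knob.

Run:
```python
from h import *
np.set_printoptions(precision=4,suppress=True)
S=lambda b:(np.array(b)+.5)/6-.5+[335,165]*(len(b)//2)
T=lambda b:(np.array(b)+.5)/4.706-.5+[295,130]*(len(b)//2)
print(fit({'side':S([102,241,322,360])},.058,.12,[.6,0])[0])
for nm,s,t,zs in(('knob',(219,113),(169,122),(.24,)),('bush',(214,259),(163,158),(.147,)),('endR',(276,362),(295,136),(.14,)),('endL',(157,182),(60,183),(.14,))):
    s,t=S(s),T(t); q=least_squares(lambda p:np.r_[proj('top',p)[0]-t,proj('side',p)[0]-s],[.6,0,.2])
    print(nm,q.x,[(back('side',s,z)[:2],back('top',t,z)[:2]) for z in zs])
plan([.613,-.033,.265],101.7)
```

```text
[ 0.6123 -0.0338]
knob [ 0.6124 -0.0331  0.2376] [(array([ 0.6118, -0.0373]), array([ 0.6115, -0.033 ]))]
bush [ 0.6132 -0.0326  0.1455] [(array([ 0.6125, -0.035 ]), array([ 0.613 , -0.0326]))]
endR [ 0.6299 -0.1299  0.1422] [(array([ 0.6309, -0.1266]), array([ 0.6301, -0.1301]))]
endL [0.593  0.0426 0.1516] [(array([0.5948, 0.0612]), array([0.5974, 0.0427]))]
t 10.3 pos [0.5777 0.1427 0.3083] F [ 0.9974  0.2027 -0.3701] w -0.000448856872544087
d [-1.7912  0.0011  0.4344] r [-0.0014  0.0005 -0.0029]
```

The knob is at (0.6127, -0.033, ~0.239), 1 mm from the planter centre. I'll move above it.

Request:
drive_tool(
  steps=[
    {"dx": -0.2, "dy": 0, "dz": 0, "rx": 0, "ry": 0, "rz": 0, "jaw": -1},
    {"dx": -0.5, "dy": 0, "dz": 0, "rx": 0, "ry": 0, "rz": 0, "jaw": -1},
    {"dx": -0.8, "dy": 0, "dz": 0, "rx": 0, "ry": 0, "rz": 0, "jaw": -1},
    {"dx": -0.9, "dy": 0, "dz": 0, "rx": 0, "ry": 0, "rz": 0, "jaw": -1},
  ],
)

```text
clock: 10.63
tool_pos: [0.5964, 0.0478, 0.3077]
ee_rot: [0.637, 0.771, -0.002, -0.0]
wrist_force: [1.3, -0.7, -0.2]
width: 0.0
```

Request:
drive_tool(
  steps=[
    {"dx": -0.3, "dy": 0, "dz": 0, "rx": 0, "ry": 0, "rz": 0, "jaw": -1},
    {"dx": -0.6, "dy": 0, "dz": 0, "rx": 0, "ry": 0, "rz": 0, "jaw": -1},
    {"dx": -0.8, "dy": 0, "dz": 0, "rx": 0, "ry": 0, "rz": 0, "jaw": -1},
    {"dx": -0.89, "dy": 0, "dz": 0.2, "rx": 0, "ry": 0, "rz": 0, "jaw": -1},
    {"dx": -0.89, "dy": 0, "dz": 0.4, "rx": 0, "ry": 0, "rz": 0, "jaw": -1},
    {"dx": -0.89, "dy": 0, "dz": 0.45, "rx": 0, "ry": 0, "rz": 0, "jaw": -1},
    {"dx": -0.89, "dy": 0, "dz": 0.45, "rx": 0, "ry": 0, "rz": 0, "jaw": -1},
    {"dx": -0.89, "dy": 0, "dz": 0.45, "rx": 0, "ry": 0, "rz": 0, "jaw": -1},
  ],
)

```text
clock: 11.3
tool_pos: [0.6134, -0.0316, 0.2646]
ee_rot: [0.633, 0.774, -0.0, -0.001]
wrist_force: [0.2, -0.1, 1.2]
width: 0.0004
```

Run:
```python
from h import *
from cell import read_camera
plan([.6127,-.033,.245],101.7)
s=read_camera('side')
cv2.imwrite('pics/press0.png',cv2.resize(s[145:245,335:415],(480,600),interpolation=cv2.INTER_CUBIC))
```

```text
t 11.3 pos [ 0.6134 -0.0316  0.2646] F [ 0.1751 -0.0593  1.2341] w 0.00042195719385228745
d [-0.0126 -0.0094  0.1964] r [-0.0005 -0.0003 -0.0026]
```

View pics/press0.png

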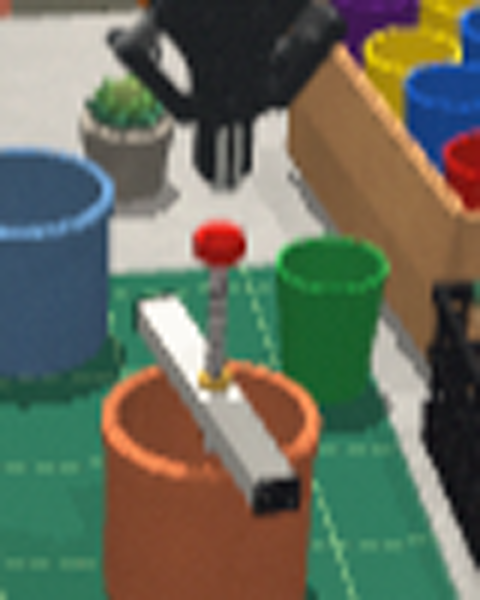

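Request:
drive_tool(
  steps=[
    {"dx": -0.01, "dy": -0.01, "dz": 0.05, "rx": 0, "ry": 0, "rz": 0, "jaw": -1},
    {"dx": -0.01, "dy": -0.01, "dz": 0.11, "rx": 0, "ry": 0, "rz": 0, "jaw": -1},
    {"dx": -0.01, "dy": -0.01, "dz": 0.17, "rx": 0, "ry": 0, "rz": 0, "jaw": -1},
    {"dx": -0.01, "dy": -0.01, "dz": 0.23, "rx": 0, "ry": 0, "rz": 0, "jaw": -1},
    {"dx": -0.01, "dy": -0.01, "dz": 0.29, "rx": 0, "ry": 0, "rz": 0, "jaw": -1},
    {"dx": -0.01, "dy": -0.01, "dz": 0.35, "rx": 0, "ry": 0, "rz": 0, "jaw": -1},
  ],
)

```text
clock: 11.85
tool_pos: [0.6128, -0.0327, 0.2295]
ee_rot: [0.633, 0.774, 0.0, 0.0]
wrist_force: [0.7, -0.4, 2.2]
width: -0.0001
```

Run:
```python
from h import *
np.set_printoptions(precision=1,suppress=True)
t=cv2.imread('pics/top0.png')
for d in(.048,.056,.064,.072,.08):
    print(d,bbox('top',(.6123,-.033),.052,.12-d), bbox('top',(.6123,-.033),.052,.12))
print(t[146:184,328:331].mean(1).astype(int).tolist())
print(t[172,305:352].astype(int).tolist())
plan([.6127,-.033,.215],101.7)
```

```text
0.048 [314.2 155.3 342.9 183.1] [314.2 151.2 344.  180. ]
0.056 [314.2 156.  342.8 183.6] [314.2 151.2 344.  180. ]
0.064 [314.2 156.6 342.6 184.1] [314.2 151.2 344.  180. ]
0.072 [314.2 157.2 342.4 184.6] [314.2 151.2 344.  180. ]
0.08 [314.2 157.9 342.3 185.1] [314.2 151.2 344.  180. ]
[[62, 83, 36], [63, 83, 39], [61, 83, 60], [58, 83, 104], [50, 82, 136], [41, 74, 137], [30, 55, 108], [22, 40, 80], [20, 38, 75], [21, 38, 75], [31, 46, 79], [57, 71, 95], [92, 107, 123], [117, 133, 144], [126, 142, 151], [127, 143, 152], [128, 144, 153], [130, 145, 155], [132, 149, 158], [134, 150, 160], [135, 151, 161], [136, 152, 162], [137, 153, 163], [137, 153, 163], [137, 153, 163], [137, 152, 163], [135, 152, 162], [135, 151, 161], [134, 150, 160], [133, 150, 159], [133, 150, 159], [132, 149, 159], [131, 148, 158], [124, 142, 158], [106, 127, 158], [73, 101, 155], [46, 77, 139], [30, 56, 108]]
[[68, 88, 42], [68, 88, 41], [67, 87, 41], [68, 88, 43], [66, 87, 40], [66, 87, 45], [64, 85, 66], [57, 82, 104], [50, 82, 134], [55, 85, 144], [68, 91, 136], [79, 95, 121], [88, 100, 113], [92, 104, 113], [101, 114, 123], [118, 133, 143], [131, 147, 157], [136, 152, 163], [136, 152, 163], [136, 152, 162], [135, 152, 162], [135, 151, 161], [136, 152, 162], [135, 152, 162], [136, 152, 162], [136, 152, 162], [136, 152, 162], [137, 152, 163], [137, 153, 163], [137, 153, 163], [137, 153, 163], [137, 153, 163], [136, 152, 162], [134, 151, 160], [133, 149, 159], [124, 141, 153], [108, 126, 146], [82, 104, 142], [57, 85, 140], [47, 77, 128], [46, 70, 99], [44, 62, 60], [42, 56, 31], [41, 54, 24], [41, 54, 23], [42, 55, 24], [46, 60, 25]]
t 11.85 pos [ 0.6128 -0.0327  0.2295] F [ 0.653  -0.4488  2.2491] w -7.529713010672305e-05
d [-0.0022 -0.0019  0.145 ] r [ 0.0001  0.     -0.0026]
```

Wrist force shows 2.2 N, so the rod is sliding. The plaster edge in the top image suggests a depth of roughly 65–80 mm, so I'll continue in gentle stages.

Request:
drive_tool(
  steps=[
    {"dx": 0, "dy": 0, "dz": 0.03, "rx": 0, "ry": 0, "rz": 0, "jaw": -1},
    {"dx": 0, "dy": 0, "dz": 0.06, "rx": 0, "ry": 0, "rz": 0, "jaw": -1},
    {"dx": 0, "dy": 0, "dz": 0.09, "rx": 0, "ry": 0, "rz": 0, "jaw": -1},
    {"dx": 0, "dy": 0, "dz": 0.12, "rx": 0, "ry": 0, "rz": 0, "jaw": -1},
    {"dx": 0, "dy": 0, "dz": 0.15, "rx": 0, "ry": 0, "rz": 0, "jaw": -1},
    {"dx": 0, "dy": 0, "dz": 0.16, "rx": 0, "ry": 0, "rz": 0, "jaw": -1},
  ],
)

```text
clock: 12.35
tool_pos: [0.6127, -0.0328, 0.2135]
ee_rot: [0.633, 0.774, -0.0, -0.0]
wrist_force: [-0.0, 0.4, 0.6]
width: -0.0002
```

Request:
drive_tool(
  steps=[
    {"dx": 0, "dy": 0, "dz": 0.01, "rx": 0, "ry": 0, "rz": 0, "jaw": -1},
    {"dx": 0, "dy": 0, "dz": 0.02, "rx": 0, "ry": 0, "rz": 0, "jaw": -1},
    {"dx": 0, "dy": 0, "dz": 0.03, "rx": 0, "ry": 0, "rz": 0, "jaw": -1},
  ],
)

```text
clock: 12.6
tool_pos: [0.6128, -0.0328, 0.211]
ee_rot: [0.633, 0.774, 0.0, 0.0]
wrist_force: [-0.9, 0.0, 2.1]
width: -0.0002
```

Request:
drive_tool(
  steps=[
    {"dx": 0, "dy": 0, "dz": 0.01, "rx": 0, "ry": 0, "rz": 0, "jaw": -1},
    {"dx": 0, "dy": 0, "dz": 0.02, "rx": 0, "ry": 0, "rz": 0, "jaw": -1},
    {"dx": 0, "dy": 0, "dz": 0.03, "rx": 0, "ry": 0, "rz": 0, "jaw": -1},
  ],
)

```text
clock: 12.85
tool_pos: [0.6128, -0.0328, 0.2079]
ee_rot: [0.633, 0.774, 0.0, 0.0]
wrist_force: [-1.0, 0.8, 1.3]
width: 0.0001
```

Request:
drive_tool(
  steps=[
    {"dx": 0, "dy": 0, "dz": 0.01, "rx": 0, "ry": 0, "rz": 0, "jaw": -1},
    {"dx": 0, "dy": 0, "dz": 0.02, "rx": 0, "ry": 0, "rz": 0, "jaw": -1},
    {"dx": 0, "dy": 0, "dz": 0.03, "rx": 0, "ry": 0, "rz": 0, "jaw": -1},
  ],
)

```text
clock: 13.1
tool_pos: [0.6128, -0.0328, 0.2049]
ee_rot: [0.633, 0.774, 0.0, -0.0]
wrist_force: [0.3, 0.7, 2.2]
width: 0.0002
```

Request:
drive_tool(
  steps=[
    {"dx": 0, "dy": 0, "dz": 0.01, "rx": 0, "ry": 0, "rz": 0, "jaw": -1},
    {"dx": 0, "dy": 0, "dz": 0.02, "rx": 0, "ry": 0, "rz": 0, "jaw": -1},
    {"dx": 0, "dy": 0, "dz": 0.03, "rx": 0, "ry": 0, "rz": 0, "jaw": -1},
  ],
)

```text
clock: 13.35
tool_pos: [0.6128, -0.0328, 0.2019]
ee_rot: [0.633, 0.774, 0.0, 0.0]
wrist_force: [-0.0, 1.0, 2.0]
width: -0.0001
```

Request:
drive_tool(
  steps=[
    {"dx": 0, "dy": 0, "dz": 0.01, "rx": 0, "ry": 0, "rz": 0, "jaw": -1},
    {"dx": 0, "dy": 0, "dz": 0.02, "rx": 0, "ry": 0, "rz": 0, "jaw": -1},
    {"dx": 0, "dy": 0, "dz": 0.03, "rx": 0, "ry": 0, "rz": 0, "jaw": -1},
  ],
)

```text
clock: 13.6
tool_pos: [0.6128, -0.0328, 0.1988]
ee_rot: [0.633, 0.774, -0.0, -0.0]
wrist_force: [-0.2, 1.6, 2.3]
width: -0.0002
```

Request:
drive_tool(
  steps=[
    {"dx": 0, "dy": 0, "dz": 0.01, "rx": 0, "ry": 0, "rz": 0, "jaw": -1},
    {"dx": 0, "dy": 0, "dz": 0.02, "rx": 0, "ry": 0, "rz": 0, "jaw": -1},
  ],
)

```text
clock: 13.77
tool_pos: [0.6128, -0.0328, 0.1969]
ee_rot: [0.633, 0.774, -0.0, -0.0]
wrist_force: [-0.9, 0.5, 1.8]
width: -0.0002
```

Request:
drive_tool(
  steps=[
    {"dx": 0, "dy": 0, "dz": 0.01, "rx": 0, "ry": 0, "rz": 0, "jaw": -1},
    {"dx": 0, "dy": 0, "dz": 0.02, "rx": 0, "ry": 0, "rz": 0, "jaw": -1},
  ],
)

```text
clock: 13.93
tool_pos: [0.6128, -0.0328, 0.1948]
ee_rot: [0.633, 0.774, 0.0, -0.0]
wrist_force: [-0.3, 1.2, 1.7]
width: 0.0002
```

Request:
drive_tool(
  steps=[
    {"dx": 0, "dy": 0, "dz": 0.01, "rx": 0, "ry": 0, "rz": 0, "jaw": -1},
    {"dx": 0, "dy": 0, "dz": 0.02, "rx": 0, "ry": 0, "rz": 0, "jaw": -1},
  ],
)

```text
clock: 14.1
tool_pos: [0.6127, -0.0328, 0.1928]
ee_rot: [0.633, 0.774, -0.0, -0.0]
wrist_force: [-0.5, 1.3, 2.0]
width: 0.0003
```

Request:
drive_tool(
  steps=[
    {"dx": 0, "dy": 0, "dz": 0.01, "rx": 0, "ry": 0, "rz": 0, "jaw": -1},
    {"dx": 0, "dy": 0, "dz": 0.02, "rx": 0, "ry": 0, "rz": 0, "jaw": -1},
  ],
)

```text
clock: 14.27
tool_pos: [0.6128, -0.0328, 0.1908]
ee_rot: [0.633, 0.774, -0.0, -0.0]
wrist_force: [-0.5, 1.3, 1.7]
width: -0.0
```

Request:
drive_tool(
  steps=[
    {"dx": 0, "dy": 0, "dz": 0.01, "rx": 0, "ry": 0, "rz": 0, "jaw": -1},
    {"dx": 0, "dy": 0, "dz": 0.02, "rx": 0, "ry": 0, "rz": 0, "jaw": -1},
  ],
)

```text
clock: 14.43
tool_pos: [0.6128, -0.0328, 0.1888]
ee_rot: [0.633, 0.774, -0.0, -0.0]
wrist_force: [0.9, 2.0, 2.0]
width: 0.0006
```

Request:
drive_tool(
  steps=[
    {"dx": 0, "dy": 0, "dz": 0.01, "rx": 0, "ry": 0, "rz": 0, "jaw": -1},
    {"dx": 0, "dy": 0, "dz": 0.02, "rx": 0, "ry": 0, "rz": 0, "jaw": -1},
  ],
)

```text
clock: 14.6
tool_pos: [0.6128, -0.0328, 0.1869]
ee_rot: [0.633, 0.774, -0.0, -0.0]
wrist_force: [-0.6, 1.9, 2.1]
width: 0.0003
```

Request:
drive_tool(
  steps=[
    {"dx": 0, "dy": 0, "dz": 0.01, "rx": 0, "ry": 0, "rz": 0, "jaw": -1},
    {"dx": 0, "dy": 0, "dz": 0.02, "rx": 0, "ry": 0, "rz": 0, "jaw": -1},
  ],
)

```text
clock: 14.77
tool_pos: [0.6128, -0.0328, 0.1848]
ee_rot: [0.633, 0.774, -0.0, -0.0]
wrist_force: [-0.2, 1.6, 2.0]
width: -0.0
```

Request:
drive_tool(
  steps=[
    {"dx": 0, "dy": 0, "dz": 0.01, "rx": 0, "ry": 0, "rz": 0, "jaw": -1},
    {"dx": 0, "dy": 0, "dz": 0.02, "rx": 0, "ry": 0, "rz": 0, "jaw": -1},
  ],
)

```text
clock: 14.93
tool_pos: [0.6138, -0.0328, 0.1843]
ee_rot: [0.633, 0.774, 0.001, 0.001]
wrist_force: [-1.9, 1.7, 12.9]
width: -0.0
```

The foot has met the plaster: 12.9 N at z = 0.184, so depth is about 74 mm, which agrees with the image estimate. I'll retreat straight up.

Request:
drive_tool(
  steps=[
    {"dx": 0, "dy": 0, "dz": -0.03, "rx": 0, "ry": 0, "rz": 0, "jaw": -1},
    {"dx": 0, "dy": 0, "dz": -0.1, "rx": 0, "ry": 0, "rz": 0, "jaw": -1},
    {"dx": 0, "dy": 0, "dz": -0.3, "rx": 0, "ry": 0, "rz": 0, "jaw": -1},
    {"dx": 0, "dy": 0, "dz": -0.6, "rx": 0, "ry": 0, "rz": 0, "jaw": -1},
    {"dx": 0, "dy": 0, "dz": -0.9, "rx": 0, "ry": 0, "rz": 0, "jaw": -1},
    {"dx": 0, "dy": 0, "dz": -1, "rx": 0, "ry": 0, "rz": 0, "jaw": -1},
  ],
)

```text
clock: 15.43
tool_pos: [0.6146, -0.0331, 0.2877]
ee_rot: [0.634, 0.774, 0.002, 0.003]
wrist_force: [0.4, -0.6, 1.1]
width: -0.0001
```

Request:
drive_tool(
  steps=[
    {"dx": 0.2, "dy": 0, "dz": -0.2, "rx": 0, "ry": 0, "rz": 0, "jaw": -1},
    {"dx": 0.5, "dy": 0, "dz": -0.5, "rx": 0, "ry": 0, "rz": 0, "jaw": -1},
    {"dx": 0.8, "dy": 0, "dz": -0.6, "rx": 0, "ry": 0, "rz": 0, "jaw": -1},
    {"dx": 1, "dy": 0, "dz": -0.6, "rx": 0, "ry": 0, "rz": 0, "jaw": -1},
    {"dx": 1, "dy": 0, "dz": -0.6, "rx": 0, "ry": 0, "rz": 0, "jaw": -1},
    {"dx": 1, "dy": 0, "dz": -0.6, "rx": 0, "ry": 0, "rz": 0, "jaw": -1},
  ],
)

```text
clock: 15.93
tool_pos: [0.5926, 0.0661, 0.3429]
ee_rot: [0.632, 0.775, -0.0, 0.0]
wrist_force: [0.9, -1.6, 0.1]
width: 0.0
```

Run:
```python
from h import *
from cell import read_camera
s=read_camera('side');t=read_camera('top'); cv2.imwrite('pics/s_end.png',s); cv2.imwrite('pics/t_end.png',t)
a=cv2.resize(s[165:255,335:415],(480,540),interpolation=cv2.INTER_CUBIC)
b=cv2.resize(t[130:210,295:363],(320,376),interpolation=cv2.INTER_CUBIC)
c=cv2.resize(s[120:320,265:425],(131,164))
b=np.vstack([b,np.hstack([c,np.zeros((164,189,3),np.uint8)])])
cv2.imwrite('pics/fin.png',np.hstack([a,b]))
```

```text
(no output)
```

View pics/fin.png

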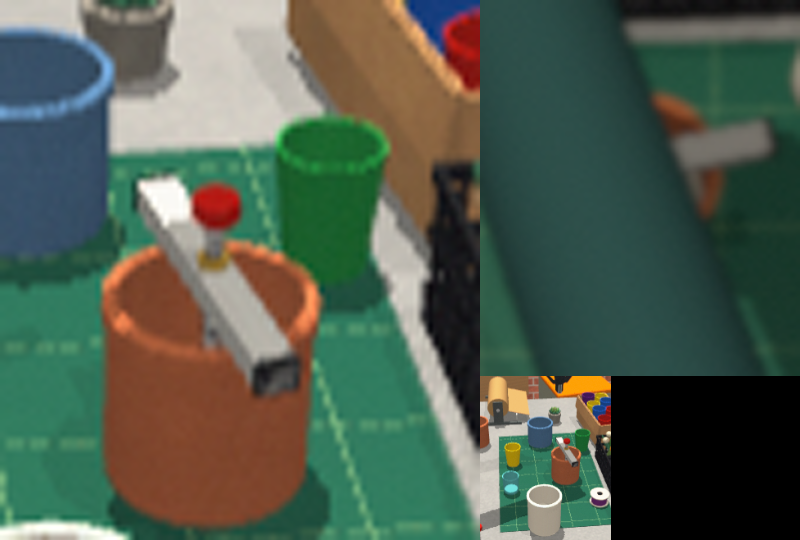

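The beam, bush (214,259) and planter are at exactly the pixels seen before the press. Only the knob has come down, to (217,198). I'll run one numeric check, then hand in.

Run:
```python
from h import *
a=cv2.imread('pics/side0.png');b=cv2.imread('pics/s_end.png')
for n,(x0,y0,x1,y1) in {'white bottom':(320,285,372,316),'terra lower':(350,228,392,252),'blue':(320,185,355,210),'spool':(395,252,428,282),'tea':(290,235,315,265),'yellow':(292,200,318,232),'green':(382,188,402,216)}.items():
    print(n,[round(v,2) for v in cv2.phaseCorrelate(np.float32(cv2.cvtColor(a[y0:y1,x0:x1],6)),np.float32(cv2.cvtColor(b[y0:y1,x0:x1],6)))[0]])
s=lambda p:(np.array(p)+.5)/6-.5+[335,165]
print('knob z from side at xy', min(np.arange(.17,.25,.001),key=lambda z:abs(proj('side',[.6127,-.033,z])[0][1]-s((217,195))[1])))
from cell import workorder; print(workorder.hand_in())
```

```text
white bottom [-0.04, 0.12]
terra lower [0.37, 0.29]
blue [0.04, 0.46]
spool [-0.02, -0.04]
tea [0.48, 0.02]
yellow [0.4, 0.07]
green [-0.29, 0.26]
knob z from side at xy 0.18700000000000003
the job is handed in; nothing more can be done
None
```

The depth gauge is now on the right-hand terracotta planter, its beam flat across the middle of the mouth and its rod foot on the plaster. I handed the job in at about 16 s with the gripper clear; the hand-in gives no verdict.

- **Placing:** I gripped the free end of the beam, lifted it clear and set it down with about 3 N on the wrist. The bush came out about 1 mm from the planter's centre.
- **Pressing:** With the fingers shut, I pushed the knob down in 2–3 mm steps. The rod slid at about 2 N, then stopped with the wrist reading 12.9 N at a tip height of 0.184 m. That puts the plaster about 74 mm below the rim, which agrees with a rough estimate from the top camera.
- **Last checks:** The beam, bush and planter are at the same pixels as before the press. The side camera puts the knob top at about 0.187 m, 3 mm higher than the touch reading; I put that down to picking pixels by eye. In the side view, the planters and the five bystanders I compared showed shifts of half a pixel or less, about the limit of that check. I did not compare the succulent. The arm hid part of the top view, so I could not check the far beam end from above at the end.

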